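# Right the tipped jar and unscrew its tight lid

### The arm

A 6-joint arm with a two-finger parallel gripper is mounted at the origin on a cart in front of the work surface, level with it; the furniture and walls round the work are solid. World frame = base frame: x ahead of the robot, y to its left, z up, the work surface at z = 0. Lengths are in mm, angles in rad, forces in N, time in s.
With the tool pointing down it reaches from about 275 to 1000 mm from the base axis. Payload 8.4 kg.
Tool frame: the origin (TCP) lies between the finger pads; the fingertips stand r.nose_length ahead of it and the grasp point (between the pads) lies 8 mm behind it (r.nose_length is the distance from the TCP to the fingertips, in mm); y points along the fingers, x is the direction in which the jaws open and shut, and the axes are right-handed (so a half turn about y gives the same grasp; the last joint's range is limited). The gripper opens to 85 mm and grips with 20 to 120 N. Pads are 22 mm wide; open, the fingers measure 114 mm over their backs; the gripper's body (76 mm by 85 mm) begins 54 mm behind the grasp point. The pads swing forward as they close: fully open they stand 13 mm farther back than shut.
Start: joints at [-1.171, 0.353, 1.633, -0, 1.155, -0.002], TCP at [244.421, -575.227, 242.281] pointing down, gripper open.
Joint ranges: [-2.63, 2.63], [-0.92, 2.1], [0.06, 2.66], [-1.3, 4.44], [0, 2.69], [-3.02, 3.02]. Speed limits (rad/s): [2.22, 2.22, 2.79, 3.14, 3.14, 3.14].

### API

Orientations are given as [roll, pitch, yaw] about the fixed x, y, z axes, in that order (R = Rz(yaw) Ry(pitch) Rx(roll)).
In Python, from rig import r, cams, order gives the robot as it stands. The module is installed in compiled form; this text tells all that it offers.
- The arm moves only by the shell command python3 -m crank 'ROWS' [FORCE]. ROWS is JSON, a list of rows, each a list of 7 numbers: the turn, a rotation vector about the tool's x, y, z in degrees, then the shift along the tool's x, y, z in cm, then the opening, from -1 (shut) to 1 (fully open). A call has exactly 10 rows; each row shifts and turns the pose as measured when the row begins, along the tool's axes as they then stand; what a row does not reach is not made up. A row lasts 1/12 s, in which the tool goes at most 41.7 mm and 7.16 degrees, less where a joint would pass 70% of its speed; a pose out of reach is approached as far as the arm can. A call with a gripper value outside its range is refused whole. The fingers move at their own pace and stop on an object; FORCE is the grip in N (left out, the last holds). Time passes only in rows, so rows that do not move let the fingers close, or fill a call up. It gives the time, the measured TCP pose, the force and the opening at its end, in the units of the state.
- r.sense(): the state, without advancing time (a new reading comes with each control period).
- cams.grab_frame(name): name is "side" or "top" or "wrist"; returns the picture (480x640x3 uint8, blue, green, red); there is no depth.
- cams.camera_info(name): a dict with "intrinsics" (3x3 intrinsics, pixels), "view" (4x4, takes a point from world to camera coordinates); the wrist camera has in their place "hand_eye" (4x4, takes a point from camera to tool coordinates, whose origin is the TCP and whose axes are the tool frame's). Camera axes: x right, y up, looking along -z (the intrinsics and any distortion apply to the point x, -y, -z); pixel columns grow to the right and rows downward; lengths in mm; the calibration is good to about 2 mm. A picture is of the moment at which its call begins: read the wrist's pose just before it. camera_info takes no time and is no camera call.
- order.sign_off(): hands the job in, once; it reports no verdict.
The state is a dict: "clock": time; "qpos": joint angles; "qvel": joint speeds; "joint_efforts": joint torques, N m; "eef_pos": TCP position; "tcp_rot": TCP orientation; "contact_force": force on the tool from outside, world axes, zero at the start; "wrist_torque": the same for the moment, N m; "opening": opening from 0.0 (shut) to 1.0 (fully open).
Only numpy, scipy, OpenCV 4.12 (cv2) and the standard library are available. Lean on these libraries where they do the work, as an engineer would, in place of code of your own. Each camera call takes 0.05 s, during which the arm holds its last target.

### The job

One of the three square blue jars, the one with the red lid, has tipped over in the wooden jar rack: stand it upright on its base in the rack's lane between its two neighbours, lid still on. With the rack bracing the jar, unscrew the tight lid anticlockwise until the thread lets go, then raise it straight up just clear of the mouth and finish while holding it there level, right above the mouth and about a centimetre clear of it, the jar staying upright in the lane. Leave the two white-lidded jars standing in their places and do not disturb the cup, tin, salt shaker and matchbox.

Things in the scene. Friction and masses are not known exactly. Their poses are not given: they have to be found in the camera images.
- rack: Dark wooden jar rack fixed to the worktop, 81 x 384 mm, board 8 mm thick, two rails 12 mm wide along it, their tops 22 mm above the worktop. The lane between the rails is 57 mm wide (the jar has 1.5 mm play a side, so cannot turn), 360 mm long, along the rack's y. Origin: centre of the underside, z up. A wall cabinet hangs 0.44 m above the worktop from x = 0.57 on.
- jar: Square blue stoneware jar, 0.2 to 0.4 kg with a heavy foot (held lightly by the lid it swings base down), lying in the lane on a flat side, red lid towards the rack's +y. Body 54 x 54 mm, 62 mm high; round white neck (34 mm) with its mouth 80 mm above the base; 84 mm high with lid. Origin: centre of its base, 8 mm above the worktop when standing in the lane; z from base to mouth.
- jar_mouth (a point): Centre of the jar's mouth, on its axis, 80 mm above its base.
- lid: Round red ribbed screw lid, 53 mm in diameter and 18 mm high, 0.04 kg, a top 4 mm thick, open below. Origin: centre of its lower rim; z up through its top. Screwed on, its lower rim is 66 mm above the jar's base, 14 mm below the mouth.
- jar_thread (a joint): Turn of the lid on the jar's thread in rad: 0 tight, growing anticlockwise seen from above. It takes about 0.35 N m to turn, and it stays where it is left. From 1.15 on the thread has let go and the lid lifts straight off; a stop is felt at 1.45. It lags a gripper's turn by up to 0.2 from play. The lid does not rise by itself as it turns.
- jar_a: Neighbour: an identical blue jar, 84 mm high, with a white lid, standing loose in the lane on the base side (-y) of the tipped jar, at least 90 mm clear of its base. Origin: centre of its base.
- jar_b: Neighbour: another such white-lidded jar, standing loose in the lane on the lid side (+y) of the tipped jar, at least 25 mm clear of its lid. Origin: centre of its base.
- cup: Bystander: white spotted espresso cup with a handle, 63 x 92 x 55 mm, on the worktop. Origin: centre of its underside.
- tin: Bystander: small food tin, 57 mm diameter, 72 mm high. Origin: centre of its underside.
- salt: Bystander: salt shaker, 44 mm diameter, 90 mm high. Origin: centre of its underside.
- matches: Bystander: matchbox, 36 x 56 x 16 mm. Origin: centre of its underside.
There are look-alikes about, which are no part of the job. Leave any pink or purple look-alike of the jar alone.

How it is judged:
By the outcome, as a careful person would: the job done as asked, in the order asked, and still so for the second after the job is handed in, while the arm keeps its last pose, push and grip.
It also fails if it takes over 48 s, if anything falls off the work surface, if the arm or the gripper's body presses on something with over 40 N, if the wrist force passes 120 N, or if a joint passes its speed limit or range.

## Working session

There is one attempt and no reset: what is moved stays moved. The work goes in short steps, Python scripts to look and compute and a shell command to move; the robot and the scene stay as the last step left them, time stands still between calls to the robot, and variables do not carry over. Pictures are saved under pics/ and viewed, and the job is handed in when it is done.

```bash
mkdir -p pics; ls
python3 - <<'E'
from rig import r,cams,order
import cv2,numpy as np
print(r.sense(), r.nose_length)
for n in ["side","top","wrist"]:
    cv2.imwrite(f"pics/{n}0.png",cams.grab_frame(n)); print(n,cams.camera_info(n))
E
```

```text
pics
{'clock': 0.0, 'qpos': array([-1.17141075e+00,  3.53636913e-01,  1.63419585e+00,  1.59837610e-05,
        1.15524037e+00, -2.42338356e-03]), 'qvel': array([ 0.00130116, -0.00058345,  0.00076843, -0.00084681,  0.00116536,
       -0.0013677 ]), 'joint_efforts': array([-2.46195159e-04, -6.05258417e+01, -3.42058361e+01, -1.53262158e-04,
        9.68861481e-03, -3.89691547e-05]), 'eef_pos': array([ 244.22018735, -574.7560215 ,  241.54230567]), 'tcp_rot': array([-1.57077813e+00,  1.48043857e-03, -1.16899381e+00]), 'contact_force': array([ 0.0952398 , -0.36312525,  0.61263223]), 'wrist_torque': array([-0.0402535 , -0.00898793,  0.02061623]), 'opening': 0.9984452005421305} 11.0
side {'intrinsics': array([[450.90162989,   0.        , 315.68117141],
       [  0.        , 450.90162989, 240.40117205],
       [  0.        ,   0.        ,   1.        ]]), 'view': array([[-8.33815895e-01, -5.52041854e-01,  9.18901355e-04,
         4.18693343e+02],
       [ 3.06746431e-01, -4.61931202e-01,  8.32181586e-01,
        -2.60548338e+02],
       [-4.58974596e-01,  6.94168104e-01,  5.54502447e-01,
    
[... 462 characters left out ...]
      [-7.87511224e-02, -1.79215422e-03,  9.96892697e-01,
        -1.38010852e+03],
       [ 0.00000000e+00,  0.00000000e+00,  0.00000000e+00,
         1.00000000e+00]])}
wrist {'intrinsics': array([[347.20898611,   0.        , 317.46686296],
       [  0.        , 347.20898611, 237.3944711 ],
       [  0.        ,   0.        ,   1.        ]]), 'hand_eye': array([[ 9.99999193e-01, -1.27020590e-03, -8.09788125e-06,
         6.35256889e-01],
       [ 4.07022016e-04,  3.26463516e-01, -9.45209716e-01,
        -1.32033988e+02],
       [ 1.20325462e-03,  9.45208950e-01,  3.26463770e-01,
         8.48331398e+01],
       [ 0.00000000e+00,  0.00000000e+00,  0.00000000e+00,
         1.00000000e+00]])}
```

View pics/side0.png

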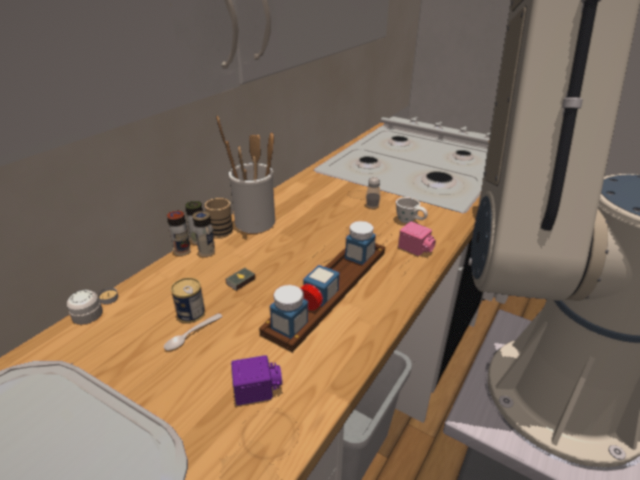

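View pics/top0.png

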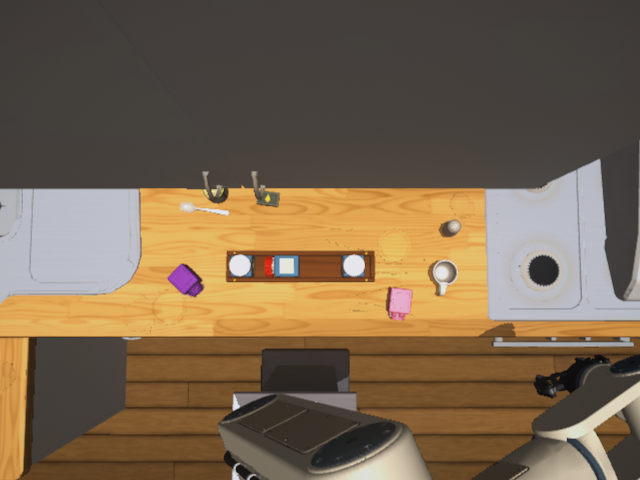

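View pics/wrist0.png

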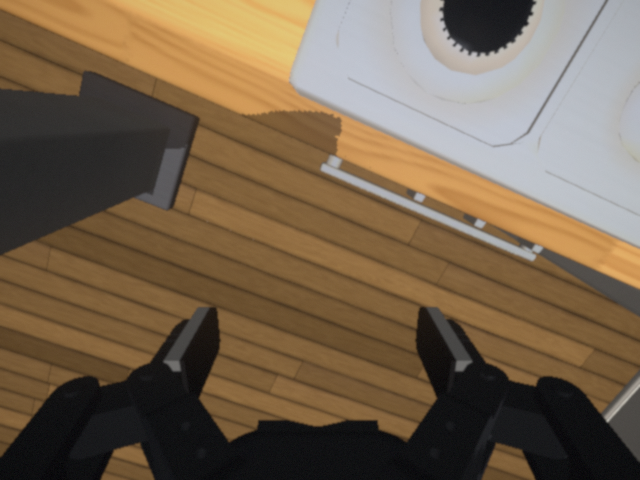

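Candidates (top view): blue jar lying with red lid at (287,266), lid (269,266); purple look-alike (185,280); pink look-alike (400,300); white-lidded blue jars (240,266) and (354,266). I choose the blue one with the red lid, and check a crop while measuring.

```bash
cat > h.py <<'E'
import cv2,numpy as np
from rig import r,cams,order
def ray(n,px):
    i=cams.camera_info(n);K=i['intrinsics'];V=i['view']
    d=np.linalg.inv(K)@[px[0],px[1],1]; d=np.array([d[0],-d[1],-d[2]])
    R=V[:3,:3];return -R.T@V[:3,3],R.T@d
def onz(n,px,z):
    o,d=ray(n,px);return o+d*(z-o[2])/d[2]
def proj(n,p):
    i=cams.camera_info(n);c=(i['view']@np.r_[p,1])[:3];q=i['intrinsics']@[c[0],-c[1],-c[2]];return q[:2]/q[2]
def st():
    s=r.sense();print({k:np.round(s[k],3).tolist() for k in('clock','qpos','eef_pos','tcp_rot','contact_force','wrist_torque','opening')});return s
E
python3 - <<'E'
from h import *
t=cv2.imread('pics/top0.png');s=cv2.imread('pics/side0.png')
a=cv2.resize(t[235:300,215:385],None,fx=4.6,fy=4.6,interpolation=cv2.INTER_CUBIC)
b=cv2.resize(s[210:350,255:395],None,fx=4,fy=4,interpolation=cv2.INTER_CUBIC)
cv2.imwrite('pics/ct.png',a);cv2.imwrite('pics/cs.png',b)
def blobs(im,lo,hi,x0,y0,x1,y1,mn=30):
    h=cv2.cvtColor(im,cv2.COLOR_BGR2HSV);m=cv2.inRange(h,lo,hi);M=np.zeros_like(m);M[y0:y1,x0:x1]=m[y0:y1,x0:x1]
    n,l,S,c=cv2.connectedComponentsWithStats(M)
    return [(S[i].tolist(),c[i].round(1).tolist()) for i in range(1,n) if S[i,4]>mn]
for nm,lo,hi in [('red',(0,150,100),(6,255,255)),('white',(0,0,150),(180,70,255)),('blue',(95,80,40),(120,255,255)),('dark',(0,60,20),(15,255,110))]:
    print(nm,blobs(t,lo,hi,220,245,380,290))
E
```

```text
red [([265, 256, 9, 21, 146], [268.2, 266.2])]
white [([229, 254, 22, 22, 382], [239.3, 264.9]), ([343, 254, 22, 23, 388], [353.7, 265.0]), ([279, 258, 15, 16, 239], [286.0, 265.5])]
blue [([275, 256, 24, 20, 237], [286.9, 265.5])]
dark [([227, 255, 48, 23, 118], [252.5, 266.3]), ([272, 255, 102, 24, 299], [332.1, 265.5])]
```

View pics/ct.png

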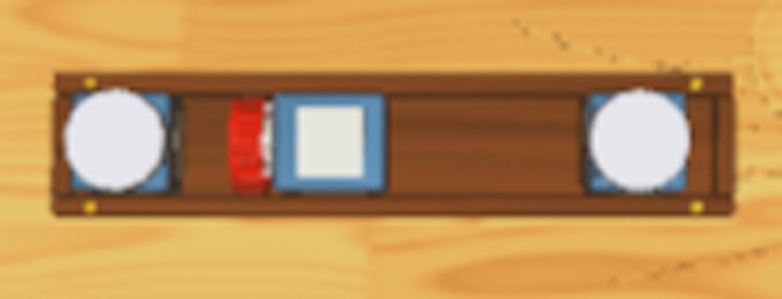

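View pics/cs.png

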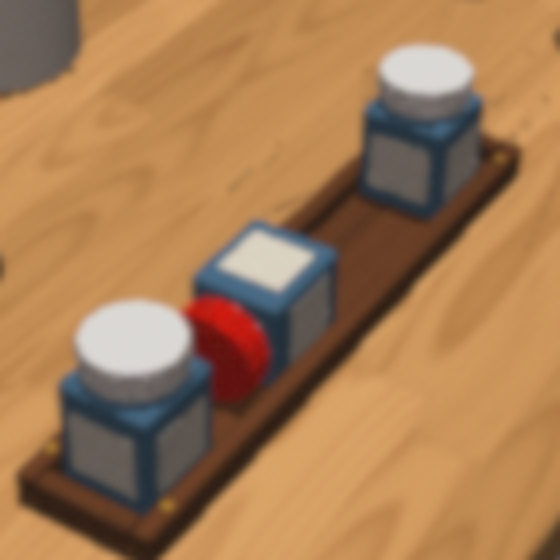

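The crop confirms it: a blue body lying in the lane, with its red lid towards the left neighbour (+y).

Run:
```python
from h import *
t=cv2.imread('pics/top0.png');h=cv2.cvtColor(t,cv2.COLOR_BGR2HSV)
# board outline
m=cv2.inRange(h,(0,60,20),(14,255,130));M=np.zeros_like(m);M[240:295,215:385]=m[240:295,215:385]
n,l,S,c=cv2.connectedComponentsWithStats(cv2.morphologyEx(M,cv2.MORPH_CLOSE,np.ones((25,25))));i=1+S[1:,4].argmax();print('rack',S[i])
rc=cv2.minAreaRect(np.argwhere(l==i)[:,::-1].astype(np.float32));print(rc)
for q in cv2.boxPoints(rc): print(onz('top',q,22).round(1))
print('rack c',onz('top',rc[0],22).round(1))
print('jb',onz('top',(239.3,264.9),92).round(1),'ja',onz('top',(353.7,265),92).round(1))
print('lid x range',[onz('top',(265+.0,266.2),z).round(1).tolist() for z in(50,61)],onz('top',(268.2,266.2),55).round(1))
print('body base edge/lid-side edge',onz('top',(299,265.5),62).round(1),onz('top',(275,265.5),62).round(1),'label',onz('top',(286,265.5),62).round(1))
for nm,p in[('cup',(444,272)),('tin',(215,190))]:print(nm,onz('top',p,50).round())
```

```text
rack [ 226  251  148   31 4365]
((299.5, 266.0), (30.0, 147.0), 90.0)
[515.4 176.   22. ]
[ 515.6 -204.3   22. ]
[ 438.1 -203.7   22. ]
[437.9 174.9  22. ]
rack c [476.7 -14.3  22. ]
jb [476.5 130.3  92. ] ja [ 476.4 -150.2   92. ]
lid x range [[475.0, 71.7, 50.0], [474.6, 70.5, 61.0]] [474.8  63.1  55. ]
body base edge/lid-side edge [476.3 -14.8  62. ] [476.3  45.4  62. ] label [476.3  17.8  62. ]
cup [ 461. -381.   50.]
tin [670. 201.  50.]
```

```bash
python3 -m crank '[[0,-3.8,0,-0.7,0,4,1],[0,-3.8,0,-0.7,0,4,1],[0,-3.8,0,-0.7,0,4,1],[0,-3.8,0,-0.7,0,4,1],[0,-3.8,0,-0.7,0,4,1],[0,-3.8,0,-0.7,0,4,1],[0,-3.8,0,-0.7,0,4,1],[0,-3.8,0,-0.7,0,4,1],[0,-3.8,0,-0.7,0,4,1],[0,-3.8,0,-0.7,0,4,1]]' 20
```

```text
clock: 0.98
eef_pos: [501.6, -265.5, 238.6]
tcp_rot: [-1.572, 0.002, -0.489]
contact_force: [0.9, -0.2, -0.3]
opening: 0.999
```

```bash
python3 -m crank '[[0,-3.1,0,-1.95,0.8,3.08,1],[0,-3.1,0,-1.8,0.8,3.2,1],[0,-3.1,0,-1.62,0.8,3.26,1],[0,-3.1,0,-1.44,0.8,3.35,1],[0,-3.1,0,-1.27,0.8,3.42,1],[0,-3.1,0,-1.06,0.8,3.48,1],[0,-3.1,0,-0.87,0.8,3.54,1],[0,-3.1,0,-0.68,0.8,3.6,1],[0,-3.1,0,-0.47,0.8,3.62,1],[0,0,0,0,0,0,1]]' 20
python3 - <<'E'
from h import *
s=st();im=cams.grab_frame('wrist');cv2.imwrite('pics/w1.png',im)
E
```

```text
clock: 1.82
eef_pos: [471.0, 82.0, 163.2]
tcp_rot: [-1.571, -0.002, 0.032]
contact_force: [-1.3, -0.6, 0.6]
opening: 0.998
{'clock': 1.817, 'qpos': [0.17, 0.225, 2.017, -0.001, 0.898, 0.139], 'eef_pos': [471.03, 82.041, 163.196], 'tcp_rot': [-1.571, -0.002, 0.032], 'contact_force': [-1.287, -0.621, 0.581], 'wrist_torque': [0.035, -0.036, -0.024], 'opening': 0.998}
```

View pics/w1.png

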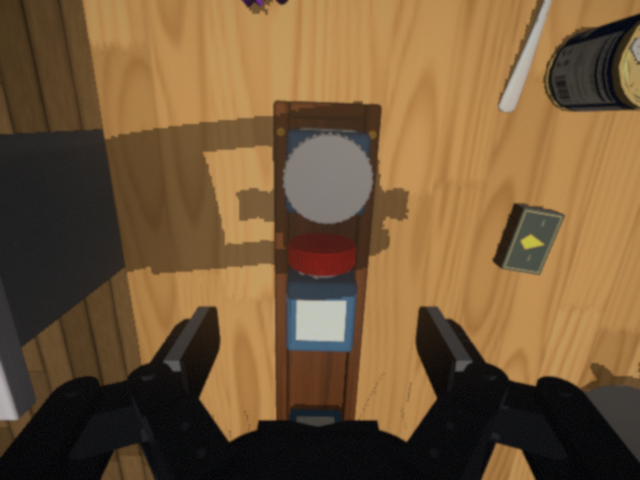

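```bash
cat >> h.py <<'E'
from scipy.spatial.transform import Rotation as Ro
def wray(px,s):
    i=cams.camera_info('wrist');d=np.linalg.inv(i['intrinsics'])@[px[0],px[1],1];d=np.array([d[0],-d[1],-d[2]])
    H=i['hand_eye'];R=Ro.from_euler('xyz',s['tcp_rot']).as_matrix()
    return R@H[:3,3]+s['eef_pos'],R@H[:3,:3]@d
def wonz(px,z,s):
    o,d=wray(px,s);return o+d*(z-o[2])/d[2]
def mask(im,lo,hi,box=None):
    m=cv2.inRange(cv2.cvtColor(im,cv2.COLOR_BGR2HSV),lo,hi)
    if box is not None:
        M=np.zeros_like(m);x0,y0,x1,y1=box;M[y0:y1,x0:x1]=m[y0:y1,x0:x1];m=M
    return m
E
python3 - <<'E'
from h import *
s=r.sense();im=cv2.imread('pics/w1.png')
m=mask(im,(0,150,60),(8,255,255),(270,200,380,290));ys,xs=np.nonzero(m);print(xs.min(),xs.max(),ys.min(),ys.max())
print('lid L/R z35',wonz((xs.min(),255),35,s).round(1),wonz((xs.max()+1,255),35,s).round(1))
print('lid top rim',wonz((322,ys.min()),61,s).round(1))
print('body lidside edge/base edge z62',wonz((320,280),62,s).round(1),wonz((320,350),62,s).round(1))
m=mask(im,(0,0,90),(180,60,255),(275,125,380,230));ys,xs=np.nonzero(m);print('jb',xs.min(),xs.max(),ys.min(),ys.max(),wonz((328.5,178.5),92,s).round(1))
print('rack edges z22',wonz((280,170),22,s).round(1),wonz((378,170),22,s).round(1),wonz((275,400),22,s).round(1),wonz((357,400),22,s).round(1))
E
```

```text
287 356 232 274
lid L/R z35 [448.6  58.1  35. ] [505.2  59.9  35. ]
lid top rim [475.5  87.1  61. ]
body lidside edge/base edge z62 [475.4  49.9  62. ] [477.5 -12.2  62. ]
jb 283 372 130 223 [477.3 130.4  92. ]
rack edges z22 [441.9 124.2  22. ] [518.5 126.6  22. ] [ 436.1 -103.1   22. ] [ 517.7 -100.7   22. ]
```

```bash
python3 -m crank '[[0,1.8,0,0.55,0,-1.8,1],[0,0,0,0,1.6,0,1],[0,0,0,0,1.6,0,1],[0,0,0,0,1.6,0,1],[0,0,0,0,1.6,0,1],[0,0,0,0,1.6,0,1],[0,0,0,0,1.5,0,1],[0,0,0,0,0.5,0,1],[0,0,0,0,0,0,1],[0,0,0,0,0,0,1]]' 20
python3 - <<'E'
from h import *
s=st();im=cams.grab_frame('wrist');cv2.imwrite('pics/w2.png',im)
E
```

```text
clock: 2.7
eef_pos: [481.4, 55.4, 62.0]
tcp_rot: [-1.574, -0.007, -0.009]
contact_force: [0.4, -0.3, 0.7]
opening: 1.002
{'clock': 2.7, 'qpos': [0.114, 0.4, 2.071, -0.006, 0.664, 0.128], 'eef_pos': [481.365, 55.442, 62.02], 'tcp_rot': [-1.574, -0.007, -0.009], 'contact_force': [0.403, -0.342, 0.667], 'wrist_torque': [-0.012, -0.028, 0.024], 'opening': 1.002}
```

View pics/w2.png

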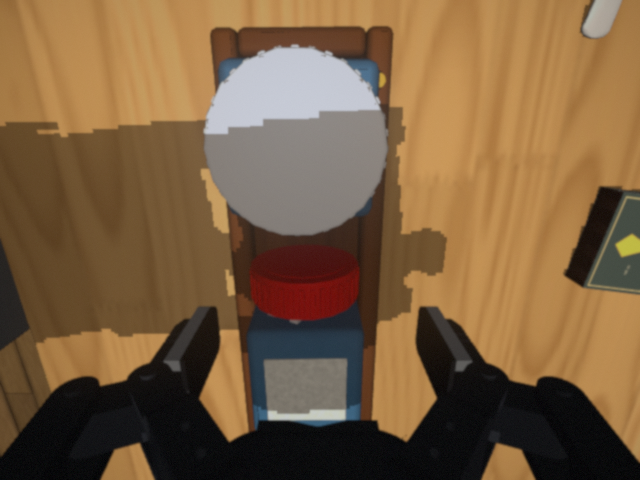

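```bash
python3 -m crank '[[0.2,-0.5,0.4,-0.44,0,0.86,1],[0,0,0,0,0,0,1],[0,0,0,0,0.8,0,1],[0,0,0,0,0.8,0,1],[0,0,0,0,0.5,0,1],[0,0,0,0,0.2,0,1],[0,0,0,0,0,0,1],[0,0,0,0,0,0,1],[0,0,0,0,0,0,1],[0,0,0,0,0,0,1]]' 20
python3 - <<'E'
from h import *
s=st()
E
```

```text
clock: 3.58
eef_pos: [478.7, 65.4, 39.4]
tcp_rot: [-1.57, -0.004, 0.001]
contact_force: [-0.1, 0.9, -1.1]
opening: 0.999
{'clock': 3.583, 'qpos': [0.132, 0.441, 2.082, 0.001, 0.615, 0.13], 'eef_pos': [478.654, 65.409, 39.415], 'tcp_rot': [-1.57, -0.004, 0.001], 'contact_force': [-0.077, 0.877, -1.132], 'wrist_torque': [-0.033, -0.012, -0.002], 'opening': 0.999}
```

```bash
python3 -m crank '[[0,0,0.2,-0.15,0.3,0,1],[0,0,0,0,0,0,0.4],[0,0,0,0,0,0,0],[0,0,0,0,0,0,-0.5],[0,0,0,0,0,0,-1],[0,0,0,0,0,0,-1],[0,0,0,0,0,0,-1],[0,0,0,0,0,0,-1],[0,0,0,0,0,0,-1],[0,0,0,0,0,0,-1]]' 20
python3 - <<'E'
from h import *
s=st();im=cams.grab_frame('wrist');cv2.imwrite('pics/w3.png',im)
E
```

```text
clock: 4.42
eef_pos: [477.4, 65.3, 36.8]
tcp_rot: [-1.569, -0.001, 0.001]
contact_force: [-0.9, 0.0, -0.0]
opening: 0.604
{'clock': 4.417, 'qpos': [0.132, 0.446, 2.083, 0.002, 0.611, 0.129], 'eef_pos': [477.41, 65.317, 36.806], 'tcp_rot': [-1.569, -0.001, 0.001], 'contact_force': [-0.859, 0.026, -0.032], 'wrist_torque': [-0.005, 0.039, -0.007], 'opening': 0.604}
```

View pics/w3.png

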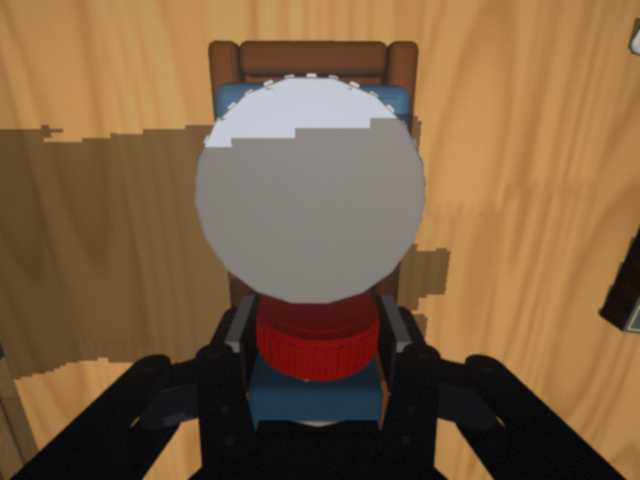

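```bash
python3 -m crank '[[0,0,0,0,-0.8,0,-1],[0,0,0,0,-1,0,-1],[0,0,0,0,-1,0,-1],[0,0,0,0,-1.2,-0.4,-1],[0,0,0,0,-1.2,-0.8,-1],[0,0,0,0,-1.2,-1,-1],[0,0,0,0,-1.2,-1,-1],[0,0,0,0,-1.2,-1,-1],[0,0,0,0,-0.5,-0.5,-1],[0,0,0,0,0,0,-1]]' 20
python3 - <<'E'
from h import *
s=st();im=cams.grab_frame('wrist');cv2.imwrite('pics/w4.png',im);im=cams.grab_frame('side');cv2.imwrite('pics/s4.png',cv2.resize(im[180:370,230:420],None,fx=3,fy=3))
E
```

```text
clock: 5.3
eef_pos: [475.8, 16.5, 140.3]
tcp_rot: [-1.57, -0.001, 0.002]
contact_force: [-0.8, -1.1, -4.3]
opening: 0.599
{'clock': 5.3, 'qpos': [0.031, 0.257, 2.039, 0.001, 0.845, 0.028], 'eef_pos': [475.846, 16.528, 140.302], 'tcp_rot': [-1.57, -0.001, 0.002], 'contact_force': [-0.844, -1.097, -4.346], 'wrist_torque': [-0.22, -0.005, 0.052], 'opening': 0.599}
```

View pics/w4.png

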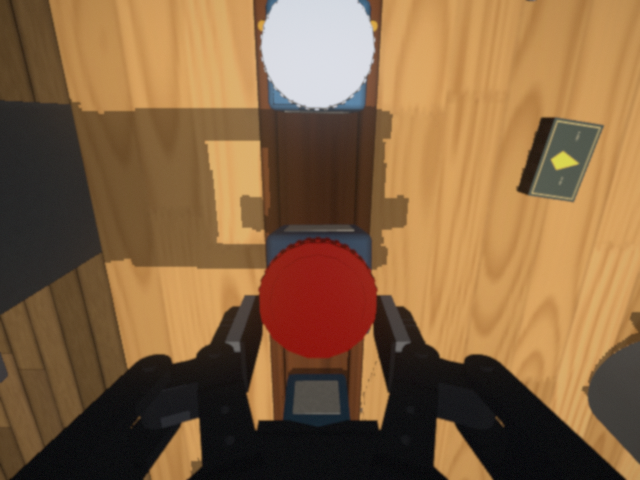

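View pics/s4.png

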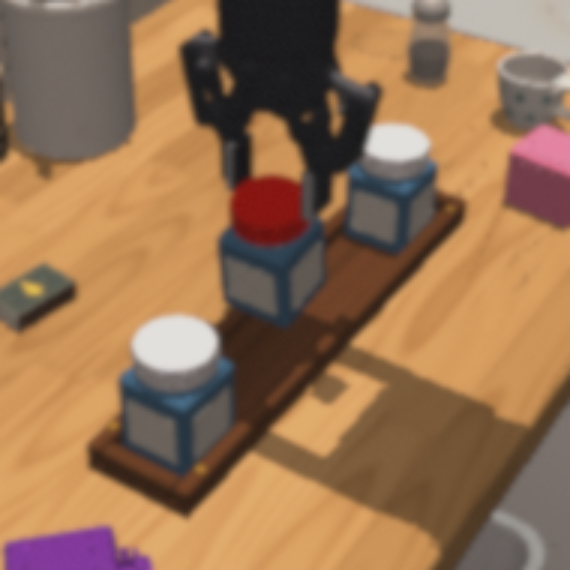

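```bash
python3 -m crank '[[0,0,0,0.1,0,-0.8,-1],[0,0,0,0,0,-0.8,-1],[0,0,0,0,0.4,-0.8,-1],[0,0,0,0,0.8,0,-1],[0,0,0,0,0.8,0,-1],[0,0,0,0,0.8,0,-1],[0,0,0,0,0.5,0,-1],[0,0,0,0,0.2,0,-1],[0,0,0,0,0,0,-1],[0,0,0,0,0,0,-1]]' 20
python3 - <<'E'
from h import *
s=st();im=cams.grab_frame('wrist');cv2.imwrite('pics/w5.png',im);im=cams.grab_frame('side');cv2.imwrite('pics/s5.png',cv2.resize(im[200:330,260:390],None,fx=4.5,fy=4.5,interpolation=cv2.INTER_CUBIC))
E
```

```text
clock: 6.23
eef_pos: [474.7, -8.1, 96.8]
tcp_rot: [-1.57, 0.006, 0.004]
contact_force: [-0.4, -1.2, 3.3]
opening: 0.6
{'clock': 6.233, 'qpos': [-0.021, 0.331, 2.065, 0.002, 0.751, -0.026], 'eef_pos': [474.712, -8.07, 96.783], 'tcp_rot': [-1.57, 0.006, 0.004], 'contact_force': [-0.4, -1.187, 3.291], 'wrist_torque': [-0.208, 0.253, 0.022], 'opening': 0.6}
```

View pics/w5.png

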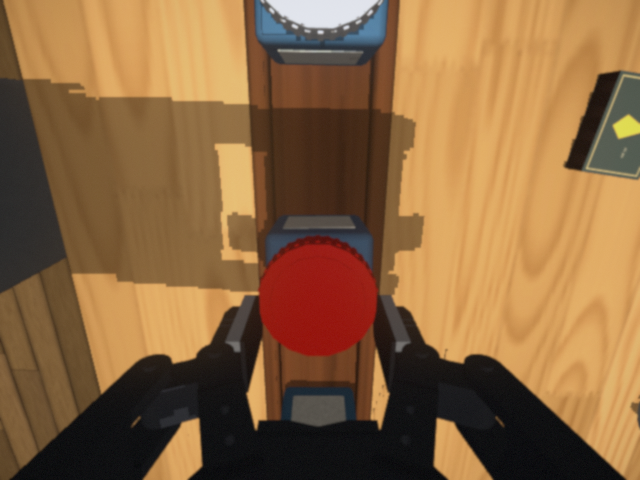

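View pics/s5.png

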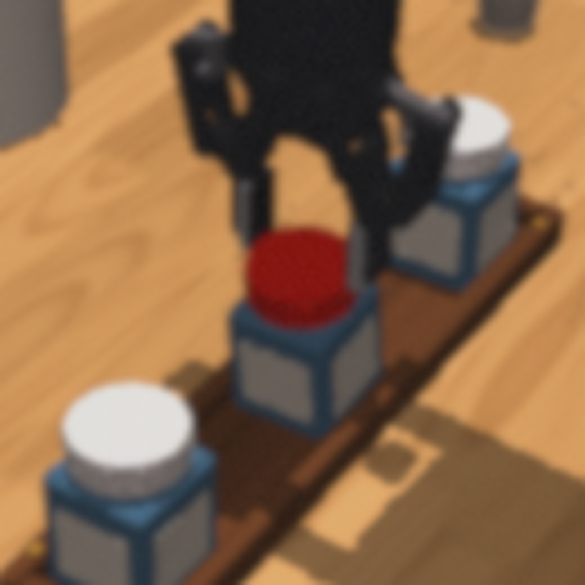

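```bash
python3 -m crank '[[0,0,0,0,-0.5,0,-1],[0,0.2,-0.3,0.2,0,0,-1],[0,0,0,0,0,0,-1],[0,0,0,0,0,0,-1],[0,0,0,0,0,0,-1],[0,0,0,0,0,0,-1],[0,0,0,0,0,0,-1],[0,0,0,0,0,0,-1],[0,0,0,0,0,0,-1],[0,0,0,0,0,0,-1]]' 20
python3 - <<'E'
from h import *
s=st();im=cams.grab_frame('wrist');cv2.imwrite('pics/w6.png',im[150:450,170:470])
E
```

```text
clock: 7.17
eef_pos: [475.9, -7.2, 102.2]
tcp_rot: [-1.569, 0.001, -0.0]
contact_force: [-0.2, 0.4, -3.1]
opening: 0.598
{'clock': 7.167, 'qpos': [-0.02, 0.321, 2.063, 0.003, 0.759, -0.022], 'eef_pos': [475.944, -7.216, 102.207], 'tcp_rot': [-1.569, 0.001, -0.0], 'contact_force': [-0.198, 0.375, -3.138], 'wrist_torque': [0.047, 0.091, 0.001], 'opening': 0.598}
```

View pics/w6.png

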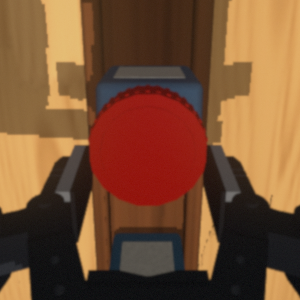

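```bash
python3 -m crank '[[0,0,0,0.14,0,0,-1],[0,0,0,0,0,0,-1],[0,0,0,0,0.4,0,-1],[0,0,0,0,0.4,0,-1],[0,0,0,0,0.4,0,-1],[0,0,0,0,0.2,0,-1],[0,0,0,0,0,0,-1],[0,0,0,0,0,0,-1],[0,0,0,0,0,0,-1],[0,0,0,0,0,0,-1]]' 20
python3 - <<'E'
from h import *
s=st()
E
```

```text
clock: 8.05
eef_pos: [478.4, -9.9, 92.5]
tcp_rot: [-1.573, -0.0, 0.002]
contact_force: [-2.6, -0.5, 1.4]
opening: 0.598
{'clock': 8.05, 'qpos': [-0.022, 0.34, 2.065, -0.003, 0.736, -0.022], 'eef_pos': [478.386, -9.911, 92.451], 'tcp_rot': [-1.573, -0.0, 0.002], 'contact_force': [-2.62, -0.524, 1.377], 'wrist_torque': [-0.181, 0.382, 0.04], 'opening': 0.598}
```

```bash
python3 -m crank '[[0,0,0,-0.1,0,0,-1],[0,0,0,0,0,0,-1],[0,0,0,0,0.3,0,-1],[0,0,0,0,0.3,0,-1],[0,0,0,0,0.2,0,-1],[0,0,0,0,0,0,-1],[0,0,0,0,0,0,-1],[0,0,0,0,0,0,-1],[0,0,0,0,0,0,-1],[0,0,0,0,0,0,-1]]' 20
python3 - <<'E'
from h import *
s=st();im=cams.grab_frame('wrist');cv2.imwrite('pics/w7.png',im[150:450,170:470]);im=cams.grab_frame('side');cv2.imwrite('pics/s7.png',cv2.resize(im[200:330,260:390],None,fx=4.5,fy=4.5,interpolation=cv2.INTER_CUBIC))
E
```

```text
clock: 8.88
eef_pos: [477.9, -12.3, 88.7]
tcp_rot: [-1.577, -0.001, 0.005]
contact_force: [-2.3, -2.9, 4.2]
opening: 0.601
{'clock': 8.883, 'qpos': [-0.025, 0.346, 2.068, -0.009, 0.727, -0.022], 'eef_pos': [477.877, -12.293, 88.738], 'tcp_rot': [-1.577, -0.001, 0.005], 'contact_force': [-2.265, -2.858, 4.184], 'wrist_torque': [-0.298, 0.435, -0.013], 'opening': 0.601}
```

View pics/w7.png

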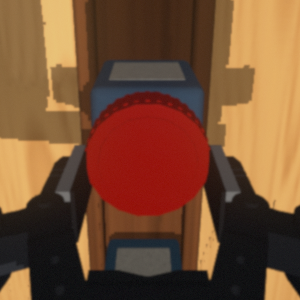

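View pics/s7.png

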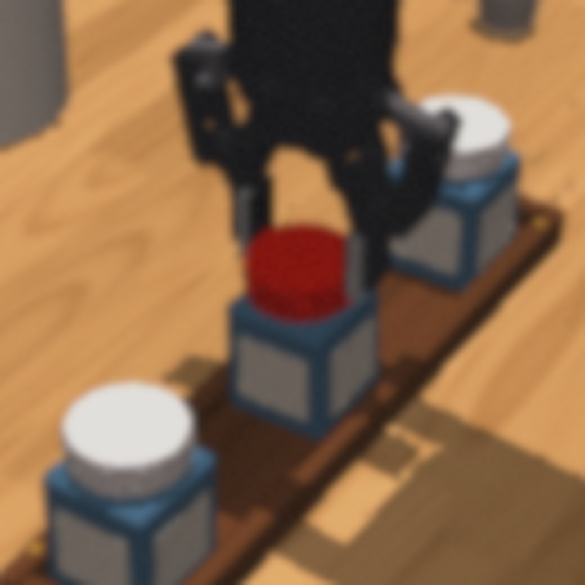

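```bash
python3 -m crank '[[-0.3,0,0,-0.05,0.2,0.1,-1],[0,0,0,0,0.2,0.1,-1],[0,0,0,0,0.2,0.1,-1],[0,0,0,0,0,0,-1],[0,0,0,0,0,0,0.4],[0,0,0,0,0,0,0.4],[0,0,0,0,0,0,0.6],[0,0,0,0,0,0,0.6],[0,0,0,0,0,0,0.6],[0,0,0,0,0,0,0.6]]' 20
python3 - <<'E'
from h import *
s=st();im=cams.grab_frame('wrist');cv2.imwrite('pics/w8.png',im);im=cams.grab_frame('side');cv2.imwrite('pics/s8.png',cv2.resize(im[200:330,260:390],None,fx=4.5,fy=4.5,interpolation=cv2.INTER_CUBIC))
E
```

```text
clock: 9.82
eef_pos: [480.0, -11.3, 87.5]
tcp_rot: [-1.586, -0.005, 0.007]
contact_force: [0.3, 0.1, -0.3]
opening: 0.804
{'clock': 9.817, 'qpos': [-0.016, 0.349, 2.067, -0.024, 0.72, -0.005], 'eef_pos': [480.05, -11.251, 87.535], 'tcp_rot': [-1.586, -0.005, 0.007], 'contact_force': [0.267, 0.145, -0.282], 'wrist_torque': [0.014, 0.003, -0.012], 'opening': 0.804}
```

View pics/w8.png

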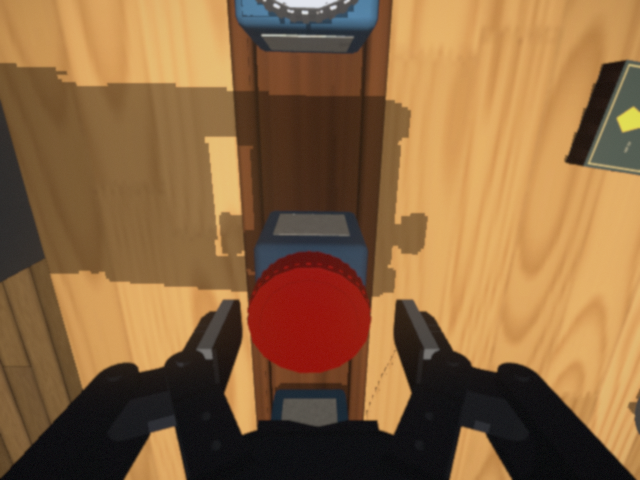

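View pics/s8.png

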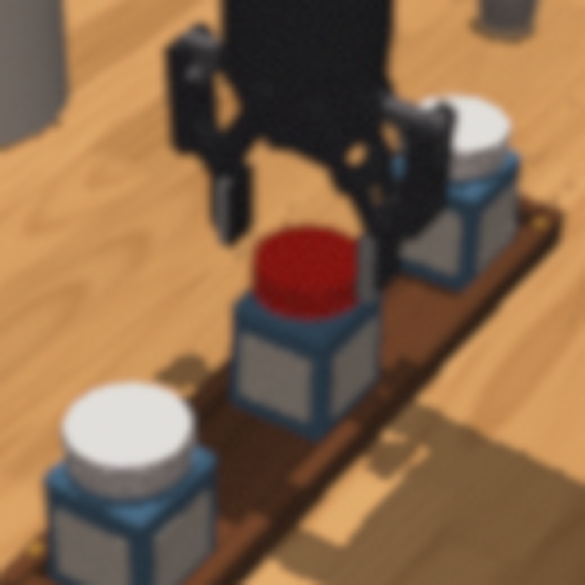

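```bash
python3 -m crank '[[-0.4,0,0,0,-0.5,0,1],[0,0.4,0.3,-0.3,-1,0,1],[0,0,0,0,-1.5,0,1],[0,0,0,0,-1.5,0,1],[0,0,0,0,-1.5,0,1],[0,0,0,0,-1,0,1],[0,0,0,0,0,0,1],[0,0,0,0,0,0,1],[0,0,0,0,0,0,1],[0,0,0,0,0,0,1]]' 20
python3 - <<'E'
from h import *
s=st();im=cams.grab_frame('wrist');cv2.imwrite('pics/w9.png',im);np.save('s9.npy',np.r_[s['eef_pos'],s['tcp_rot']]);im=cams.grab_frame('side');cv2.imwrite('pics/s9f.png',im);cv2.imwrite('pics/s9.png',cv2.resize(im[200:340,260:400],None,fx=4,fy=4,interpolation=cv2.INTER_CUBIC))
E
```

```text
clock: 10.75
eef_pos: [475.7, -9.6, 161.0]
tcp_rot: [-1.597, 0.002, -0.001]
contact_force: [0.4, -0.9, -0.5]
opening: 1.003
{'clock': 10.75, 'qpos': [-0.005, 0.226, 2.021, -0.033, 0.897, 0.017], 'eef_pos': [475.696, -9.557, 161.036], 'tcp_rot': [-1.597, 0.002, -0.001], 'contact_force': [0.399, -0.917, -0.476], 'wrist_torque': [0.012, -0.033, 0.012], 'opening': 1.003}
```

View pics/w9.png

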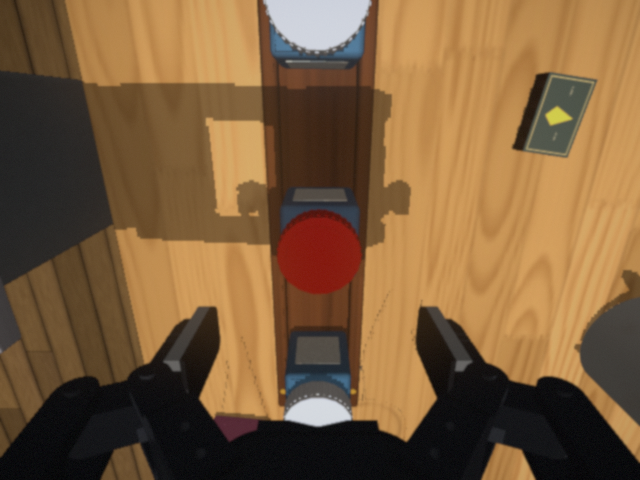

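View pics/s9.png

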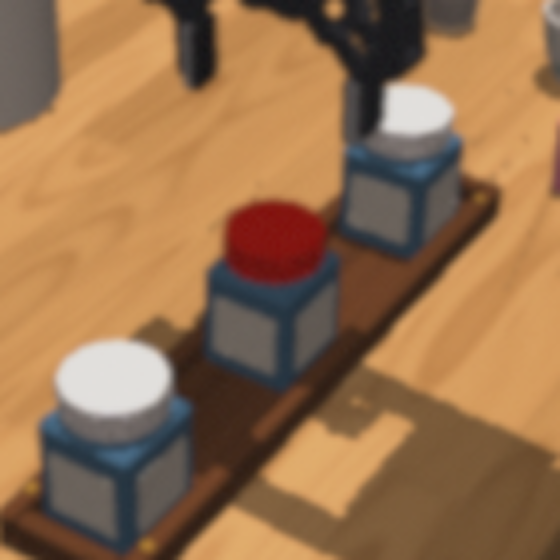

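```bash
python3 - <<'E'
from h import *
a=np.load('s9.npy');s={'eef_pos':a[:3],'tcp_rot':a[3:]}
im=cv2.imread('pics/w9.png');m=mask(im,(0,150,60),(8,255,255),(260,190,380,310))
c=max(cv2.findContours(m,0,1)[0],key=cv2.contourArea);print('wrist lid',cv2.boundingRect(c),cv2.fitEllipse(c))
x,y,w,h=cv2.boundingRect(c)
for z in(92,100):print(z,wonz((x,252),z,s).round(1),wonz((x+w,252),z,s).round(1),'c',wonz((x+w/2,252),z,s).round(1))
# +y face: bottom edge row ~189, top edge ~ 
print('face bottom z8',wonz((320,188),8,s).round(1),wonz((285,188),8,s).round(1),wonz((355,188),8,s).round(1))
ims=cv2.imread('pics/s9f.png');ms=mask(ims,(0,150,60),(8,255,255),(300,230,360,290));c=max(cv2.findContours(ms,0,1)[0],key=cv2.contourArea);print('side lid',cv2.boundingRect(c))
for y in(-15,-12,-9,-6):print(y,proj('side',(476.5,y,92)).round(1),proj('side',(476.5,y,83)).round(1),'bottom near corner',proj('side',(449.5,y+27,8)).round(1),proj('side',(449.5,y+27,70)).round(1),proj('side',(503.5,y+27,70)).round(1),proj('side',(449.5,y-27,70)).round(1))
E
python3 - <<'E'
import cv2
im=cv2.imread('pics/s9f.png')[240:310,300:360]
cv2.imwrite('pics/s9z.png',cv2.resize(im,None,fx=8,fy=8,interpolation=cv2.INTER_CUBIC))
E
```

```text
wrist lid (276, 210, 87, 85) ((318.7017822265625, 252.35276794433594), (83.29462432861328, 84.57926940917969), 90.5517578125)
92 [450.6  -6.4  92. ] [504.7  -6.4  92. ] c [477.6  -6.4  92. ]
100 [451.7  -3.  100. ] [503.5  -3.  100. ] c [477.6  -3.  100. ]
face bottom z8 [478.3  15.4   8. ] [449.4  15.4   8. ] [507.2  15.4   8. ]
side lid (316, 250, 27, 20)
-15 [330.  255.3] [329.9 258.8] bottom near corner [333.4 298.1] [334.1 274.8] [312. 266.] [347.4 261.7]
-12 [329.3 256. ] [329.2 259.5] bottom near corner [332.6 298.8] [333.3 275.6] [311.2 266.7] [346.7 262.4]
-9 [328.5 256.7] [328.4 260.2] bottom near corner [331.9 299.6] [332.5 276.4] [310.4 267.4] [346.  263.1]
-6 [327.7 257.4] [327.6 260.9] bottom near corner [331.1 300.4] [331.7 277.1] [309.6 268.2] [345.3 263.8]
```

View pics/s9z.png

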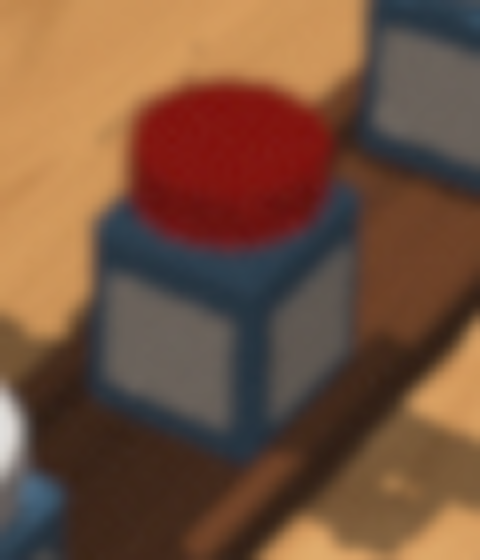

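```bash
python3 -m crank '[[1.5,0,0,0.17,0,0.15,1],[0,0,0,0,0,0,1],[0,0,0,0,1.2,0,1],[0,0,0,0,1.2,0,1],[0,0,0,0,1.2,0,1],[0,0,0,0,1.2,0,1],[0,0,0,0,0.8,0,1],[0,0,0,0,0.4,0,1],[0,0,0,0,0,0,1],[0,0,0,0,0,0,1]]' 20
python3 - <<'E'
from h import *
s=st()
E
```

```text
clock: 11.68
eef_pos: [475.1, -8.7, 95.1]
tcp_rot: [-1.574, 0.009, -0.003]
contact_force: [0.4, 1.0, 1.0]
opening: 1.002
{'clock': 11.683, 'qpos': [-0.019, 0.335, 2.064, -0.004, 0.751, -0.013], 'eef_pos': [475.099, -8.721, 95.15], 'tcp_rot': [-1.574, 0.009, -0.003], 'contact_force': [0.368, 1.031, 0.957], 'wrist_torque': [0.013, 0.017, 0.021], 'opening': 1.002}
```

```bash
python3 -m crank '[[0,0,-0.5,0.22,0,0.05,1],[0,0,0,0,0.6,0,1],[0,0,0,0,0.5,0,1],[0,0,0,0,0,0,1],[0,0,0,0,0,0,0.4],[0,0,0,0,0,0,0.2],[0,0,0,0,0,0,-1],[0,0,0,0,0,0,-1],[0,0,0,0,0,0,-1],[0,0,0,0,0,0,-1]]' 70
python3 - <<'E'
from h import *
s=st();im=cams.grab_frame('wrist');cv2.imwrite('pics/w10.png',im)
E
```

```text
clock: 12.52
eef_pos: [477.8, -8.2, 85.5]
tcp_rot: [-1.574, -0.002, -0.003]
contact_force: [-0.8, 0.6, -1.8]
opening: 0.586
{'clock': 12.517, 'qpos': [-0.018, 0.351, 2.071, -0.005, 0.717, -0.012], 'eef_pos': [477.829, -8.242, 85.463], 'tcp_rot': [-1.574, -0.002, -0.003], 'contact_force': [-0.759, 0.639, -1.76], 'wrist_torque': [-0.014, 0.185, -0.083], 'opening': 0.586}
```

View pics/w10.png

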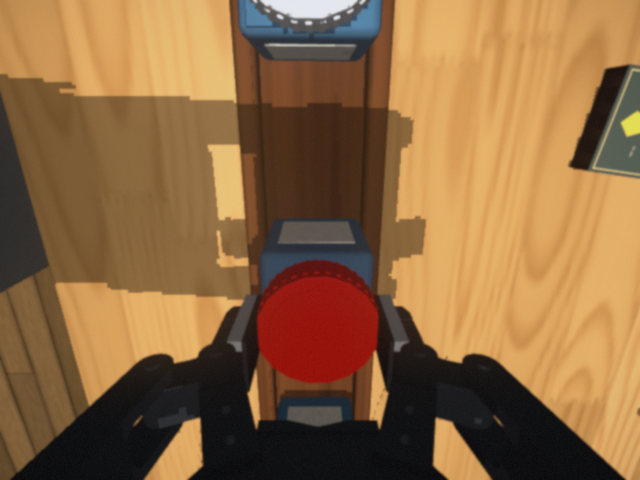

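Run:
```python
from h import *
s=r.sense();im=cv2.imread('pics/w10.png');m=mask(im,(0,150,60),(8,255,255),(240,240,400,400))
c=max(cv2.findContours(m,0,1)[0],key=cv2.contourArea);x,y,w,h=cv2.boundingRect(c);print(x,y,w,h,wonz((x+w/2,y+h-w/2),92,s),wonz((x+w/2,y+h),92,s))
```

```text
256 261 124 123 [478.88806201  -4.96351967  92.        ] [478.84603691 -37.10207904  92.        ]
```

```bash
python3 -m crank '[[0,-4,0,0,0,0,-1],[0,-4,0,0,0,0,-1],[0,-4,0,0,0,0,-1],[0,-4,0,0,0,0,-1],[0,-4,0,0,0,0,-1],[0,-4,0,0,0,0,-1],[0,-4,0,0,0,0,-1],[0,-4,0,0,0,0,-1],[0,-4,0,0,0,0,-1],[0,0,0,0,0,0,-1]]' 70
python3 - <<'E'
from h import *
s=st();im=cams.grab_frame('wrist');cv2.imwrite('pics/w11.png',im)
E
```

```text
clock: 13.4
eef_pos: [475.5, -9.6, 85.3]
tcp_rot: [-1.572, 0.004, 0.649]
contact_force: [-0.7, -1.2, 0.6]
opening: 0.585
{'clock': 13.4, 'qpos': [-0.021, 0.35, 2.073, -0.006, 0.721, -0.666], 'eef_pos': [475.517, -9.646, 85.32], 'tcp_rot': [-1.572, 0.004, 0.649], 'contact_force': [-0.656, -1.23, 0.587], 'wrist_torque': [0.041, 0.101, -0.237], 'opening': 0.585}
```

View pics/w11.png

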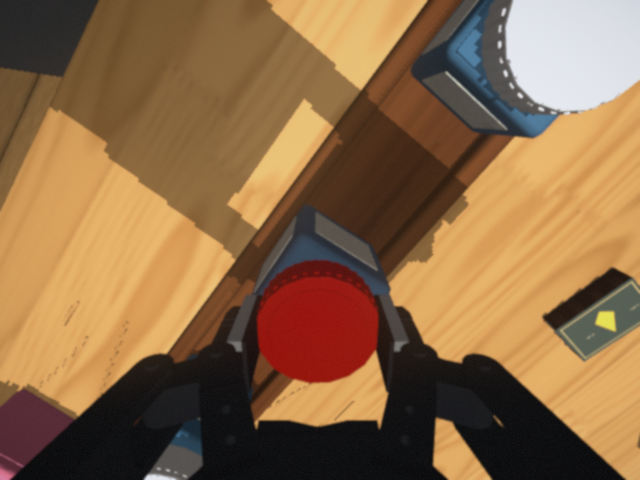

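```bash
python3 -m crank '[[0,-5,0,0.1,0,-0.1,-1],[0,-5,0,0,0,0,-1],[0,-5,0,0,0,0,-1],[0,-5,0,0,0,0,-1],[0,-5,0,0,0,0,-1],[0,-5,0,0,0,0,-1],[0,-5,0,0,0,0,-1],[0,-5,0,0,0,0,-1],[0,-4,0,0,0,0,-1],[0,0,0,0,0,0,-1]]' 70
python3 - <<'E'
from h import *
s=st();im=cams.grab_frame('wrist');cv2.imwrite('pics/w12.png',im)
E
```

```text
clock: 14.28
eef_pos: [475.1, -10.3, 85.4]
tcp_rot: [-1.565, 0.004, 1.416]
contact_force: [-1.6, -0.3, 0.6]
opening: 0.584
{'clock': 14.283, 'qpos': [-0.023, 0.351, 2.071, -0.005, 0.725, -1.435], 'eef_pos': [475.127, -10.263, 85.376], 'tcp_rot': [-1.565, 0.004, 1.416], 'contact_force': [-1.598, -0.337, 0.63], 'wrist_torque': [0.03, 0.201, -0.219], 'opening': 0.584}
```

View pics/w12.png

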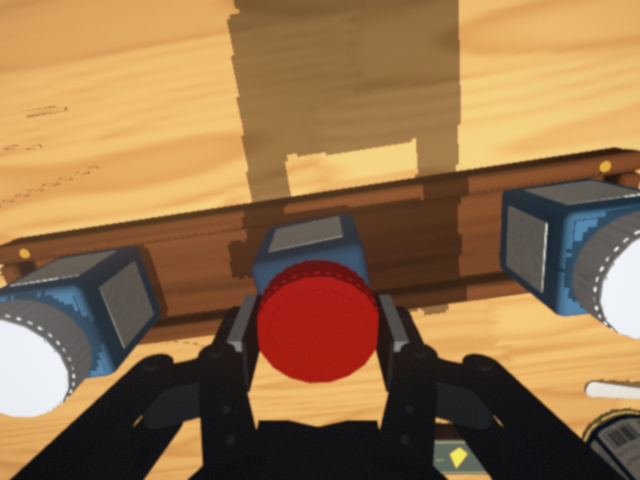

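```bash
python3 -m crank '[[0,-2.5,0,0,0,0,-1],[0,-2.5,0,0,0,0,-1],[0,0,0,0,0,0,-1],[0,0,0,0,0,0,-1],[0,0,0,0,0,0,-1],[0,0,0,0,0,0,-1],[0,0,0,0,0,0,-1],[0,0,0,0,0,0,-1],[0,0,0,0,0,0,-1],[0,0,0,0,0,0,-1]]' 70
python3 - <<'E'
from h import *
s=st()
E
```

```text
clock: 15.17
eef_pos: [475.0, -10.3, 85.4]
tcp_rot: [-1.565, 0.004, 1.478]
contact_force: [-0.9, 0.1, 1.1]
opening: 0.585
{'clock': 15.167, 'qpos': [-0.022, 0.351, 2.071, -0.005, 0.726, -1.496], 'eef_pos': [475.019, -10.315, 85.397], 'tcp_rot': [-1.565, 0.004, 1.478], 'contact_force': [-0.92, 0.059, 1.1], 'wrist_torque': [-0.026, 0.251, -0.082], 'opening': 0.585}
```

```bash
python3 -m crank '[[0,0,0,0,-0.2,0,-1],[0,0,0,0,-0.2,0,-1],[0,0,0,0,-0.2,0,-1],[0,0,0,0,0,0,-1],[0,0,0,0,0,0,-1],[0,0,0,0,0,0,-1],[0,0,0,0,0,0,-1],[0,0,0,0,0,0,-1],[0,0,0,0,0,0,-1],[0,0,0,0,0,0,-1]]' 70
python3 - <<'E'
from h import *
s=st();im=cams.grab_frame('wrist');cv2.imwrite('pics/w13.png',im[180:480,170:470]);im=cams.grab_frame('side');cv2.imwrite('pics/s13.png',cv2.resize(im[220:320,280:380],None,fx=5,fy=5,interpolation=cv2.INTER_CUBIC))
E
```

```text
clock: 16.0
eef_pos: [475.4, -10.3, 92.0]
tcp_rot: [-1.566, 0.004, 1.478]
contact_force: [-0.6, 0.5, 0.1]
opening: 0.588
{'clock': 16.0, 'qpos': [-0.022, 0.34, 2.067, -0.005, 0.74, -1.496], 'eef_pos': [475.414, -10.298, 91.968], 'tcp_rot': [-1.566, 0.004, 1.478], 'contact_force': [-0.558, 0.509, 0.095], 'wrist_torque': [-0.032, 0.078, -0.017], 'opening': 0.588}
```

View pics/w13.png

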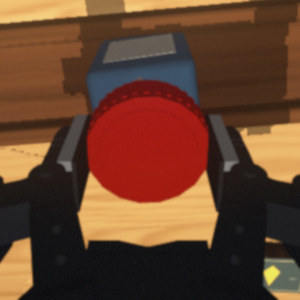

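View pics/s13.png

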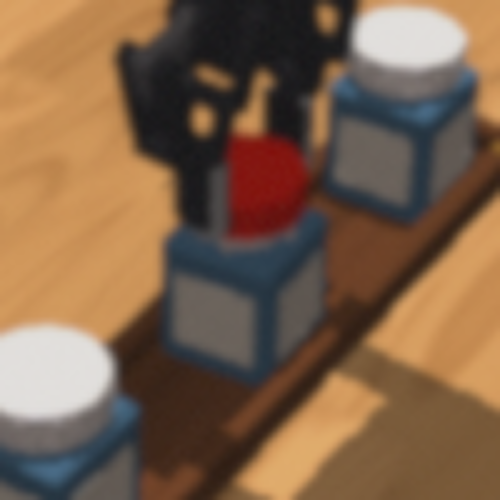

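```bash
python3 -m crank '[[0,0,0,0,-0.3,0,-1],[0,0,0,0,-0.3,0,-1],[0,0,0,0,-0.3,0,-1],[0,0,0,0,-0.3,0,-1],[0,0,0,0,-0.3,0,-1],[0,0,0,0,-0.2,0,-1],[0,0,0,0,0,0,-1],[0,0,0,0,0,0,-1],[0,0,0,0,0,0,-1],[0,0,0,0,0,0,-1]]' 70
python3 - <<'E'
from h import *
s=st();im=cams.grab_frame('wrist');cv2.imwrite('pics/w14.png',im);np.save('s14.npy',np.r_[s['eef_pos'],s['tcp_rot']]);im=cams.grab_frame('side');cv2.imwrite('pics/s14f.png',im);cv2.imwrite('pics/s14.png',cv2.resize(im[230:310,290:370],None,fx=7,fy=7,interpolation=cv2.INTER_CUBIC))
for z in (8,70,88):print(z,proj('side',(476.5,-9,z)).round(1))
for z in(98,116):print(z,proj('side',(s['eef_pos'][0],s['eef_pos'][1],z)).round(1))
E
```

```text
clock: 16.93
eef_pos: [476.6, -10.1, 111.7]
tcp_rot: [-1.568, 0.004, 1.478]
contact_force: [-0.2, -0.5, -0.2]
opening: 0.589
{'clock': 16.933, 'qpos': [-0.022, 0.306, 2.055, -0.005, 0.784, -1.496], 'eef_pos': [476.596, -10.149, 111.678], 'tcp_rot': [-1.568, 0.004, 1.478], 'contact_force': [-0.246, -0.463, -0.185], 'wrist_torque': [0.04, 0.035, -0.008], 'opening': 0.589}
8 [327.8 288.2]
70 [328.3 265.2]
88 [328.5 258.3]
98 [328.8 254.1]
116 [328.9 246.8]
```

View pics/w14.png

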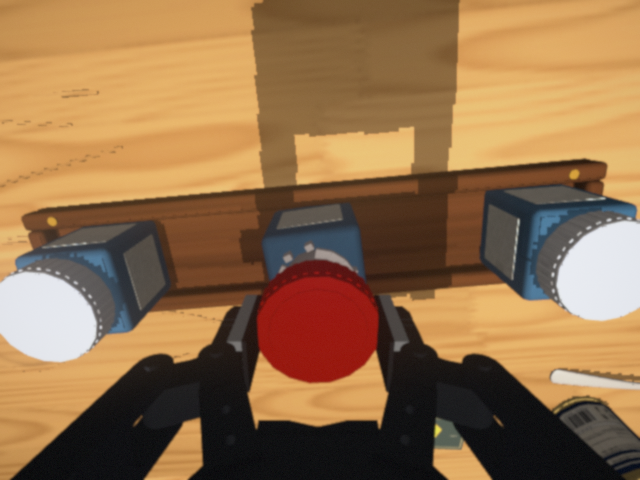

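View pics/s14.png

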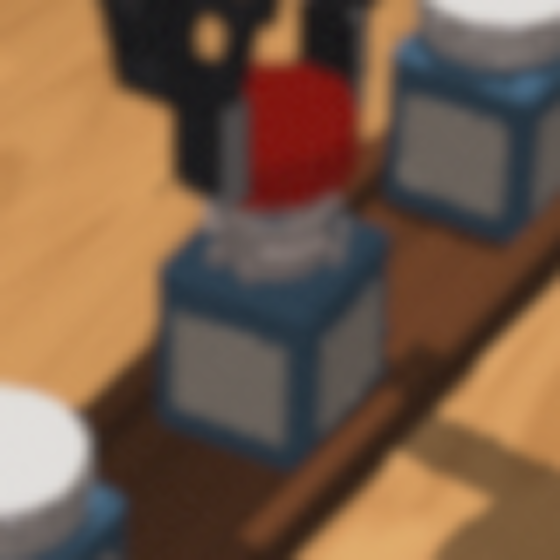

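```bash
python3 -m crank '[[0,0,0,0,0.2,0.13,-1],[0,0,0,0,0,0,-1],[0,0,0,0,0,0,-1],[0,0,0,0,0,0,-1],[0,0,0,0,0,0,-1],[0,0,0,0,0,0,-1],[0,0,0,0,0,0,-1],[0,0,0,0,0,0,-1],[0,0,0,0,0,0,-1],[0,0,0,0,0,0,-1]]' 70
python3 - <<'E'
from h import *
s=st();im=cams.grab_frame('wrist');cv2.imwrite('pics/w15.png',im);im=cams.grab_frame('side');cv2.imwrite('pics/s15f.png',im);cv2.imwrite('pics/s15.png',cv2.resize(im[220:340,260:380],None,fx=5,fy=5,interpolation=cv2.INTER_CUBIC))
x,y,_=s['eef_pos']
for z in(97.5,115.5):print(z,proj('side',(x,y,z)).round(1))
E
```

```text
clock: 17.87
eef_pos: [474.7, -10.0, 108.9]
tcp_rot: [-1.567, 0.004, 1.478]
contact_force: [0.9, 0.5, -1.0]
opening: 0.586
{'clock': 17.867, 'qpos': [-0.022, 0.309, 2.059, -0.005, 0.777, -1.496], 'eef_pos': [474.704, -9.998, 108.857], 'tcp_rot': [-1.567, 0.004, 1.478], 'contact_force': [0.914, 0.533, -1.024], 'wrist_torque': [-0.048, -0.032, -0.039], 'opening': 0.586}
97.5 [329.5 254.6]
115.5 [329.7 247.4]
```

View pics/s15.png

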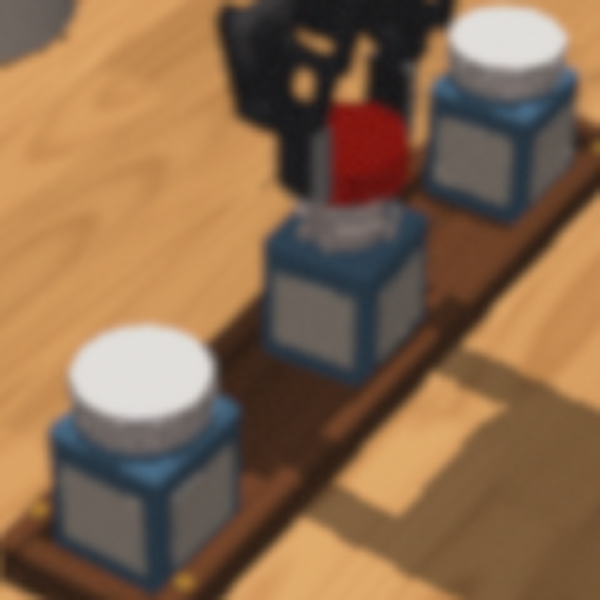

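View pics/w15.png

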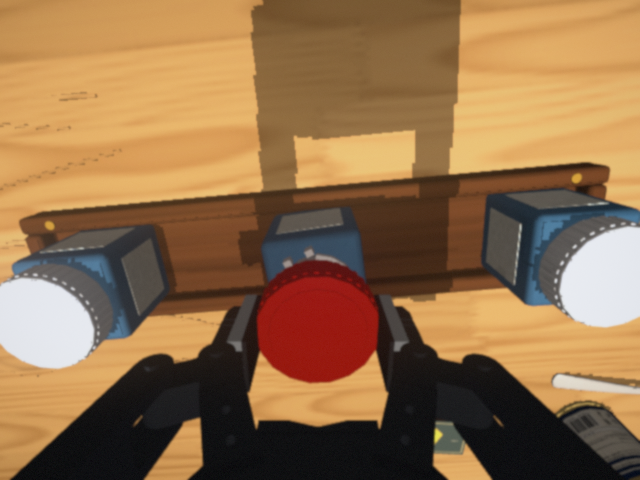

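Run:
```python
from h import *
im=cv2.imread('pics/s15f.png');m=mask(im,(0,150,60),(8,255,255),(300,225,360,290));ys,xs=np.nonzero(m);print('lid right edge',xs.max(),'rows',ys.min(),ys.max())
print('pred lid right edge',[proj('side',(474.7+26.5*np.cos(a),-10+26.5*np.sin(a),106)).round(1).tolist() for a in(np.pi+.58,)], 'low',proj('side',(474.7,-10,97.4)))
s=st();print(order.sign_off())
```

```text
lid right edge 342 rows 240 260
pred lid right edge [[342.5, 251.2]] low [329.52645157 254.62119732]
{'clock': 17.967, 'qpos': [-0.022, 0.309, 2.059, -0.005, 0.777, -1.496], 'eef_pos': [474.737, -9.99, 108.863], 'tcp_rot': [-1.567, 0.004, 1.478], 'contact_force': [-0.319, 0.516, -1.295], 'wrist_torque': [0.053, -0.028, 0.004], 'opening': 0.589}
the job is handed in; nothing more can be done
None
```

I stood the tipped red-lidded jar upright in the lane between its neighbours, unscrewed its lid and handed in holding the lid above the mouth. The clock stood at about 18 s of the 48 s allowed; hand-in reported no verdict.

- **Standing it up:** I lifted the jar lightly by the lid and it swung base down. Lowering it, the jar touched a rail, so I raised it a little, shifted about 1–3 mm and tried again. It then leaned about 10° until I pressed it down and released it.
- **Unscrewing:** I turned the gripper about 1.48 rad anticlockwise on the lid with a 70 N grip. The lid then came off with no jar weight felt on the wrist.
- **Final hold:** The lid is about 9–10 mm clear of the mouth, worked out from how far it was lifted. The hand is level to about 0.3°.
- **Lid over mouth:** The lid's edge in the side picture matched where the hand pose put it, to under a pixel. Its position over the mouth is good to about 2 mm.
- **Surroundings:** In the last pictures the jar stands upright in the lane and both white-lidded jars stand in their places. I never touched the cup, tin, salt shaker or matchbox, but I did not measure them at the end.

**Disagreements:** The side and wrist cameras differed by about 3 mm on where the jar stood along the lane. It slid a few millimetres towards -y during the unscrewing.

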